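# Clamp a relay module for test and dial up its supply

### The arm

A 7-joint arm with a two-finger parallel gripper is mounted at the origin on a cart in front of the work surface, level with it; the furniture and walls round the work are solid. World frame = base frame: x ahead of the robot, y to its left, z up, the work surface at z = 0. Lengths are in m, angles in rad, forces in N, time in s.
With the tool pointing down it reaches from about 0.425 to 0.925 m from the base axis. Payload 6.8 kg.
Tool frame: the origin (TCP) lies at the very end of the fingers, on their centre line; the grasp point (between the pads) lies 19 mm behind it; z points along the fingers, y is the line along which they close (so a half turn about z gives the same grasp; the last joint's range is limited). The gripper opens to 85 mm and grips with 20 to 120 N. Pads are 22 mm wide; open, the fingers measure 114 mm over their backs; the gripper's body (76 mm by 85 mm) begins 54 mm behind the grasp point. The pads swing forward as they close: fully open they stand 13 mm farther back than shut.
Start: joints at [-1.255, 0.477, 0.022, 1.555, -0.011, 1.109, -0.083], TCP at [0.278, 0.615, 0.2] pointing down, gripper open.
Joint ranges: [-2.96, 2.96], [-0.34, 2.1], [-1.41, 1.46], [0.24, 2.44], [-1.37, 4.51], [0.17, 1.92], [-2.96, 2.96]. Speed limits (rad/s): [2.39, 2.39, 3.14, 3.14, 3.14, 3.14, 3.14].

### API

Orientations are given as a unit quaternion [w, x, y, z].
In Python, from station import get_obs, read_camera, hand_in gives the robot as it stands.
- The arm moves only by the tool arm_command, never from a script. Its argument "commands" is one flat list of numbers, 7 for each row, row after row: the shift along the tool's x, y, z in m, then the turn, a rotation vector about the tool's x, y, z in degrees, then the opening, from 0 (shut) to 1 (fully open). In form: [tx, ty, tz, rx, ry, rz, fingers, tx, ty, tz, rx, ry, rz, fingers, ...]. A call has 1 to 8 rows; each row is the pose to reach, as a shift and turn from the pose commanded when the call began, along the tool's axes at that moment; what a row does not reach only later rows make up. A row lasts 1/10 s, in which the tool goes at most 50 mm and 8.59 degrees, less where a joint would pass 70% of its speed; a pose out of reach is approached as far as the arm can. A call with a gripper value outside its range is refused whole. The fingers move at their own pace and stop on an object; "force" is the grip in N (left out, the last holds). Time passes only in rows, so rows that repeat a pose let the fingers close. It gives the time, the measured TCP pose, the force, the opening and the grip force at its end, in the units of the state.
- get_obs(): the state, without advancing time (a new reading comes with each control period).
- read_camera(name): name is "scene" or "top" or "wrist"; returns a dict with "img" (400x640x3 uint8, red, green, blue), "camera_matrix" (3x3 intrinsics, pixels), "k1" (the pictures are not rectified: a ray, as slopes to the right and down, at radius r is drawn at 1 + k1 r^2 times it, then the intrinsics apply), "pose" (4x4, takes a point from camera to world coordinates). Camera axes: x right, y down, z forward; pixel columns grow to the right and rows downward; lengths in m; the calibration is good to about 2 mm. A picture is of the moment at which its call begins. There is no depth.
- hand_in(): hands the job in; it is judged then, once.
The state is a dict: "t": time; "q": joint angles; "joint_vel": joint speeds; "joint_torque": joint torques, N m; "eef_pos": TCP position; "tool_rot": TCP orientation; "contact_force": force on the tool from outside, world axes, zero at the start; "torque": the same for the moment, N m; "gripper_width": opening from 0.0 (shut) to 1.0 (fully open); "grasp_force": force on a finger pad.
Only numpy, scipy, OpenCV 4.12 (cv2) and the standard library are available. Lean on these libraries where they do the work, as an engineer would, in place of code of your own. Each camera call takes 0.05 s, during which the arm holds its last target. There are 200 camera calls.

### The job

Take the relay module out of its blue storage pocket, set it down flat on the open bench, then take it again across its long sides and stand it on the floor of the test clamp between the two jaws, green terminals on the side of the clamp's yellow strip. Slide the orange-handled jaw up until it holds the module snugly against the fixed jaw, and then turn the red knob on the control box clockwise until its white pointer line stands at the yellow mark. Touch none of the three grey knobs beside it or their dials, and leave the flux bottle, battery cell, marker and screwdriver where they lie.

Things in the scene. Friction and masses are not known exactly. Their poses are not given: they have to be found in the camera images.
- module_mid (a point): centre of the relay module, 13 mm above its underside: a black box 26 mm high, 62 mm long along this frame's y; along x it spans -25..+25 mm: the box from -19 to +25, and on its -x long side four green screw terminals, 6 mm proud, 8 to 13 mm above the underside. z up. 50 to 90 g. It starts in the pocket, 3 mm above the bench.
- module_terminals (a point): point on the same module, mid-length at the face of its row of green terminals (25 mm from the centre toward the module's -x), 10.5 mm above the underside
- pocket: fixed blue steel pocket, origin under its centre on the bench. Floor 3 mm thick, 72 (x) by 60 (y) mm; two walls 33 mm high at x = -34..-30 and +30..+34 mm hide the module's long sides, so there it can be gripped only by its ends (62 mm apart along y), which stand 1 mm out of the pocket's open ends. The module's axes are parallel to the pocket's, terminals on the robot's side.
- clamp: fixed clamp, origin on the bench under the clamped module's centre. Base plate 6 mm thick, x -120..60, y -45..45 mm, yellow strip along its -y edge. Fixed jaw x 31..47, moving jaw's inner face at x = -45 mm + clamp_jaw, both y -30..30, top 36 mm. They take the module's ends: module y along clamp x, terminals toward clamp -y. No room for fingers at those ends.
- jaw_post (a point): on the axis of the moving jaw's upright orange round handle post (14 mm diameter, top 54 mm above the bench, carriage under it up to 17.5 mm), 40 mm above the bench; 40 mm behind (clamp -x of) the jaw's inner face. Axes parallel to the clamp's; moves with the jaw along clamp +x to close.
- clamp_jaw (a joint): jaw travel in m, 0 fully open (76 mm between jaws), grows as the jaw closes toward clamp +x; jaws are 62 mm apart at 0.014, stop at 0.018. Starts at 0 to 0.003. Slides against about 1.5 N friction and stays where it is left.
- knob_red (a joint): turn of the red knob in rad, grows clockwise seen from above, range 0 to 4.72; starts at 0.9 to 1.5; the yellow mark is at 2.36. About 0.012 N m friction, stays where it is left.
- knob_red_grip (a point): on the axis of the red knob, 66.5 mm above the bench, the height to grip: a red bar grip 24 mm long (this frame's x, which points along the white pointer line), 8 mm thick (y), from 53 to 74.5 mm above the bench; below the bar a round skirt of 10.5 mm radius, below that the dial
- dial_red: fixed dark dial disc of the red knob, 39 mm diameter, 2.5 mm thick, on the control box's top (42.5 mm above the bench); origin at the centre of its underside, x points from the knob to the yellow mark (a 12 x 6 mm flat bar across the rim). The red knob may be at any of the four places in the row.
- dial_grey1: dial disc, with its knob, of one of the three grey neighbours: same size and shape as the red one, its bar grip (24 x 8 mm, top 75 mm above the bench) pointing any way; origin at the centre of the disc's underside, on the knob's axis. Not to be touched.
- dial_grey2: dial disc, with its knob, of one of the three grey neighbours: same size and shape as the red one, its bar grip (24 x 8 mm, top 75 mm above the bench) pointing any way; origin at the centre of the disc's underside, on the knob's axis. Not to be touched.
- dial_grey3: dial disc, with its knob, of one of the three grey neighbours: same size and shape as the red one, its bar grip (24 x 8 mm, top 75 mm above the bench) pointing any way; origin at the centre of the disc's underside, on the knob's axis. Not to be touched.
- control_box: fixed grey control box 100 (x) x 230 (y) mm, top 42 mm above the bench; origin at the centre of its underside; the four dials stand in a row along its y, 46 mm apart
- flux_bottle: loose white bottle 30 mm diameter, 62 mm high, origin under its centre; to be left alone
- cell_aa: loose battery cell lying along its y, 50 mm long, 14 mm thick; to be left alone
- blue_marker: loose blue and white marker lying along its y, 135 mm long, 17 mm thick; to be left alone
- driver_yel: loose yellow screwdriver lying along its y, 165 mm long, 21 mm thick; to be left alone
- relay_module: the same relay module; origin at the centre of its underside, axes as module_mid
There are look-alikes about, which are no part of the job. Of the things like the pocket, leave any that is brown; of the rest the larger one is meant.

How it is judged:
On the way, in this order (a step that is already met when the one before it is completed fails the run):
1. the module lies flat on the bench outside pocket and clamp, let go (height (world z) of module_mid between 0.01 and 0.018 m and horizontal distance between module_mid and pocket above 0.06 m and angle between module_mid's own z axis and vertical below 0.06 rad and contact force between the fingers and relay_module below 0.05 N), for 0.1 s.
2. the module stands on the clamp's floor between the jaws, terminals to the yellow strip, let go (z of module_mid in the frame of clamp between 0.0165 and 0.0215 m and y of module_mid in the frame of clamp between -0.012 and 0.012 m and x of module_mid in the frame of clamp between -0.018 and 0.006 m and y of module_terminals in the frame of clamp below -0.01 m and angle between module_mid's own z axis and vertical below 0.06 rad and contact force between the fingers and relay_module below 0.05 N), for 0.1 s.
3. the jaw is slid up to the module (z of module_mid in the frame of clamp between 0.0165 and 0.0215 m and y of module_mid in the frame of clamp between -0.012 and 0.012 m and x of module_mid in the frame of clamp between -0.018 and 0.006 m and y of module_terminals in the frame of clamp below -0.01 m and angle between the y axis of module_mid and the x axis of clamp, either way round below 0.08 rad and angle between module_mid's own z axis and vertical below 0.06 rad and value of joint clamp_jaw above 0.012 m), for 0.2 s.
4. the red knob's pointer stands at the yellow mark (all of step 3 and value of joint knob_red between 2.21 and 2.51 rad), for 0.2 s.
At the end, for the whole second after the job is handed in: Module on the clamp floor (2.5 mm), within 12 mm of the clamp's middle line, terminals to the yellow strip, square to the jaws within 0.08 rad, jaws at most 64 mm apart; red knob within 0.15 rad of the yellow mark; all let go and at rest (all of step 4 and contact force between the fingers and relay_module below 0.05 N and linear speed of relay_module below 0.01 m/s); the robot touches nothing.
It fails at once if a grey knob or its dial touched (contact force between anything else and dial_grey1 above 0.5 N or contact force between anything else and dial_grey2 above 0.5 N or contact force between anything else and dial_grey3 above 0.5 N).
It fails at once if flux bottle, cell, marker or screwdriver moved more than 15 mm (distance of any of flux_bottle, cell_aa, blue_marker, driver_yel from where it was at the start of the episode above 0.015 m).
It also fails if it takes over 72 s, if anything falls off the work surface, if the arm or the gripper's body presses on something with over 40 N, if the wrist force passes 120 N, or if a joint passes its speed limit or range.

## Working session

There is one attempt and no reset: what is moved stays moved. The work goes in short steps, Python scripts to look and compute and a tool call to move; the robot and the scene stay as the last step left them, time stands still between calls to the robot, and variables do not carry over. Pictures are saved under pics/ and viewed, at most 10 in all, crops included, and the job is handed in when it is done.

Besides the shell and the picture viewer there is one more tool, called as name(argument=value, ...) on one line, values as JSON. arm_command: Moves the arm, as the interface text tells. Its arguments: {"type":"object","properties":{"commands":{"type":"array","items":{"type":"number"}},"force":{"type":"number"}},"required":["commands"]}

```bash
mkdir -p pics; cat > h.py <<'E'
import numpy as np, cv2
from station import get_obs, read_camera, hand_in
def shot(name,fn):
    d=read_camera(name); cv2.imwrite(f'pics/{fn}.png',d['img'][:,:,::-1]); np.savez(f'pics/{fn}.npz',**{k:d[k] for k in('camera_matrix','k1','pose')}); return d
def load(fn): return np.load(f'pics/{fn}.npz')
def p2w(d,uv,z):
    K=np.array(d['camera_matrix']);k=float(d['k1']);T=np.array(d['pose']);out=[]
    for u,v in np.atleast_2d(uv):
        s=np.array([(u-K[0,2])/K[0,0],(v-K[1,2])/K[1,1]]);x=s.copy()
        for _ in range(30): x=s/(1+k*(x@x))
        r=T[:3,:3]@np.r_[x,1]; o=T[:3,3]; out.append(o+r*(z-o[2])/r[2])
    return np.array(out)
def w2p(d,P):
    K=np.array(d['camera_matrix']);k=float(d['k1']);T=np.array(d['pose']);P=np.atleast_2d(P)
    c=(P-T[:3,3])@T[:3,:3]; x=c[:,:2]/c[:,2:]; x=x*(1+k*(x**2).sum(1,keepdims=True))
    return x*[K[0,0],K[1,1]]+[K[0,2],K[1,2]]
E
python3 - <<'E'
from h import *
o=get_obs(); print({k:np.round(o[k],3) for k in o})
for n in('top','scene'):
    d=shot(n,n+'0'); print(n,d['camera_matrix'],d['k1'],np.round(d['pose'],3))
t=cv2.imread('pics/top0.png'); cv2.imwrite('pics/top0b.png',cv2.resize(t,(800,500),interpolation=cv2.INTER_CUBIC))
E
```

```text
{'t': np.float64(0.0), 'q': array([-1.255,  0.478,  0.022,  1.556, -0.012,  1.109, -0.083]), 'joint_vel': array([ 0.001,  0.001, -0.   ,  0.001,  0.002,  0.   ,  0.001]), 'joint_torque': array([-0.0000e+00, -5.9645e+01,  1.6070e+00, -2.8120e+01,  1.2000e-02,
        9.0000e-03,  0.0000e+00]), 'eef_pos': array([0.277, 0.615, 0.199]), 'tool_rot': array([-0.   ,  0.21 ,  0.978, -0.001]), 'contact_force': array([ 0.425, -0.175, -0.011]), 'torque': array([-0.008, -0.013, -0.041]), 'grasp_force': np.float64(0.0), 'gripper_width': np.float64(1.001)}
top [[487.73743848   0.         319.29592547]
 [  0.         487.73743848 198.79614878]
 [  0.           0.           1.        ]] -0.07153849153276129 [[-0.013 -0.99   0.137  0.319]
 [-1.     0.012 -0.007 -0.115]
 [ 0.006 -0.137 -0.99   1.514]
 [ 0.     0.     0.     1.   ]]
scene [[455.70542358   0.         316.953476  ]
 [  0.         455.70542358 209.11958291]
 [  0.           0.           1.        ]] 0.005715775585425421 [[-0.764 -0.405  0.502 -0.157]
 [-0.645  0.492 -0.584  0.702]
 [-0.01  -0.77  -0.637  0.965]
 [ 0.     0.     0.     1.   ]]
```

View pics/top0b.png

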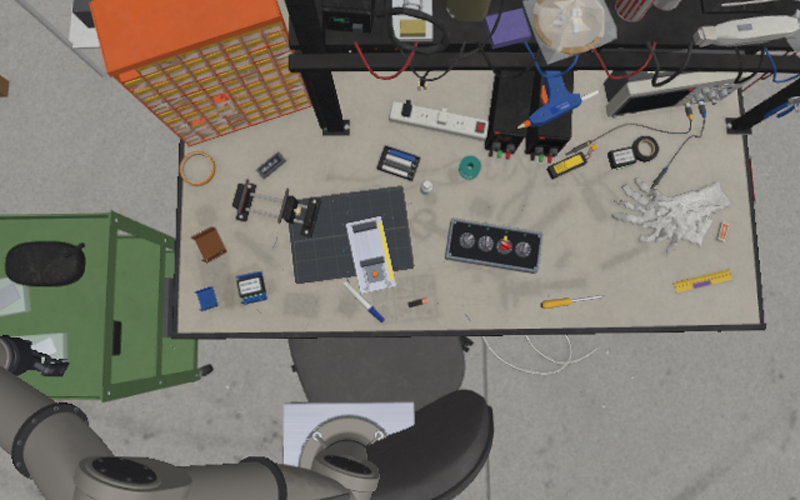

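View pics/scene0.png

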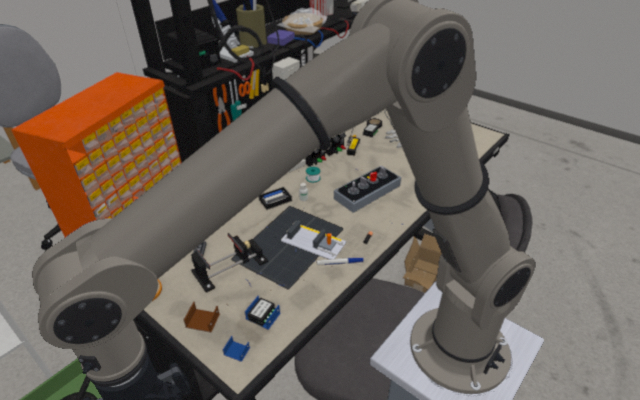

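The top picture shows the module in the larger blue pocket at about (251,288) (800-px scale). The small blue decoy is at (206,298) and the brown one at (209,244). The clamp is at (372,255) with its yellow strip toward -y and the orange post at (375,273). The box centre is (493,245) and the red knob (505,245).

```bash
python3 - <<'E'
from h import *
d=load('top0')
for n,uv,z in[('module',(251,286),.03),('clampbase corners',(347,221),.006),('',(380,218),.006),('',(395,286),.006),('',(360,291),.006),('post',(375,273),.054),('red',(505,245),.075),('box',(493,245),.042),('marker',(365,300),.008),('m1',(345,281),.008),('m2',(383,321),.008),('cell',(418,302),.007),('flux',(427,186),.06),('driver',(570,301),.01)]:
    print(n,np.round(p2w(d,np.array(uv)/1.25,z)[0],3))
w=shot('wrist','w0'); o=get_obs()
from scipy.spatial.transform import Rotation as R
q=np.array(o['tool_rot']); T=np.eye(4);T[:3,:3]=R.from_quat(q[[1,2,3,0]]).as_matrix();T[:3,3]=o['eef_pos']
print(np.round(np.linalg.inv(T)@w['pose'],4), w['camera_matrix'],w['k1']); print(np.round(T,3))
i=cv2.imread('pics/top0.png')[136:264,144:448]; j=cv2.resize(i[:, :152],None,fx=4.5,fy=4.5,interpolation=cv2.INTER_CUBIC)
cv2.imwrite('pics/c1.png',cv2.resize(cv2.imread('pics/top0.png')[150:262,150:340],None,fx=4.2,fy=4.2,interpolation=cv2.INTER_CUBIC))
E
```

```text
module [0.436 0.237 0.03 ]
clampbase corners [0.599 0.003 0.006]
 [ 0.606 -0.08   0.006]
 [ 0.434 -0.115  0.006]
 [ 0.423 -0.028  0.006]
post [ 0.462 -0.067  0.054]
red [ 0.524 -0.38   0.075]
box [ 0.529 -0.356  0.042]
marker [ 0.4   -0.041  0.008]
m1 [0.448 0.009 0.008]
m2 [ 0.348 -0.085  0.008]
cell [ 0.394 -0.171  0.007]
flux [ 0.674 -0.196  0.06 ]
driver [ 0.39  -0.549  0.01 ]
[[-1.200e-03 -9.575e-01 -2.885e-01  7.310e-02]
 [ 1.000e+00 -1.000e-03 -8.000e-04  9.000e-04]
 [ 5.000e-04 -2.885e-01  9.575e-01 -1.727e-01]
 [ 0.000e+00  0.000e+00  0.000e+00  1.000e+00]] [[299.3102816    0.         317.41973488]
 [  0.         299.3102816  205.25195771]
 [  0.           0.           1.        ]] -0.011073974991575808
[[-0.912  0.411 -0.     0.277]
 [ 0.411  0.912 -0.001  0.615]
 [-0.    -0.001 -1.     0.199]
 [ 0.     0.     0.     1.   ]]
```

View pics/c1.png

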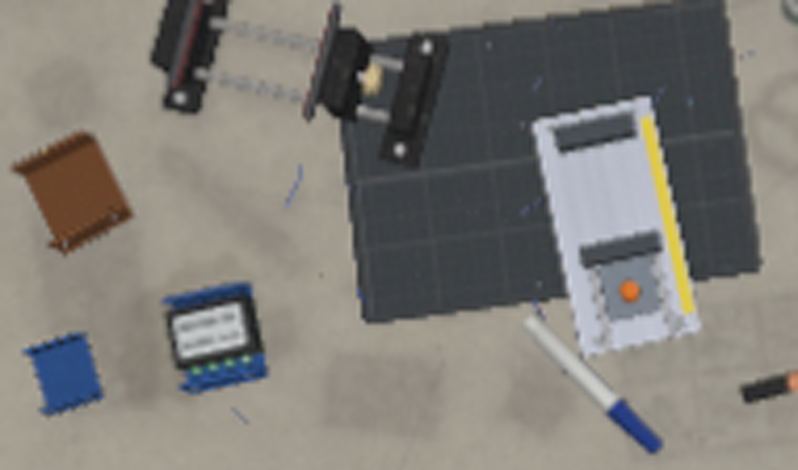

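```bash
cat >> h.py <<'E'
from scipy.spatial.transform import Rotation as R
def to(p,yawdeg):  # tool y-axis world yaw, tool pointing down
    o=get_obs(); q=np.array(o['tool_rot']); R0=R.from_quat(q[[1,2,3,0]])
    a=np.deg2rad(yawdeg); y=np.array([np.cos(a),np.sin(a),0]); z=np.array([0,0,-1.]); R1=R.from_matrix(np.c_[np.cross(y,z),y,z])
    print('t%.1f'%o['t'],'shift',np.round(R0.inv().apply(np.array(p)-o['eef_pos']),4),'rot',np.round(np.rad2deg((R0.inv()*R1).as_rotvec()),2),'pos',np.round(o['eef_pos'],4))
E
python3 - <<'E'
from h import *
to((.436,.237,.15),100)
E
```

```text
t0.1 shift [-0.3    -0.2792  0.0498] rot [-8.000e-02 -2.000e-02 -3.428e+01] pos [0.2774 0.6149 0.1994]
```

arm_command(commands=[-0.3,-0.279,0.05,0,0,-34.3,1,-0.3,-0.279,0.05,0,0,-34.3,1,-0.3,-0.279,0.05,0,0,-34.3,1,-0.3,-0.279,0.05,0,0,-34.3,1,-0.3,-0.279,0.05,0,0,-34.3,1,-0.3,-0.279,0.05,0,0,-34.3,1,-0.3,-0.279,0.05,0,0,-34.3,1,-0.3,-0.279,0.05,0,0,-34.3,1])

```text
t: 0.95
eef_pos: [0.4318, 0.2472, 0.1515]
tool_rot: [0.0, -0.087, 0.996, 0.0]
contact_force: [1.8, 0.2, 0.1]
gripper_width: 0.998
grasp_force: 0.0
```

```bash
python3 - <<'E'
from h import *
to((.436,.237,.15),100)
E
```

```text
t0.9 shift [-0.0024 -0.0108  0.0015] rot [0.01 0.01 0.02] pos [0.4318 0.2472 0.1515]
```

```bash
python3 - <<'E'
from h import *
for i in range(5): d=shot('wrist','w1')
to((.436,.237,.15),100); print(np.round(w2p(d,[(.436,.237,.029),(.436,.237,0)])))
i=cv2.imread('pics/w1.png'); cv2.imwrite('pics/w1c.png',cv2.resize(i[100:400,120:520],(800,600),interpolation=cv2.INTER_CUBIC))
E
```

```text
t1.2 shift [-0.0025 -0.0134  0.0017] rot [ 0.03 -0.    0.  ] pos [0.4313 0.2497 0.1517]
[[306. 192.]
 [307. 186.]]
```

View pics/w1c.png

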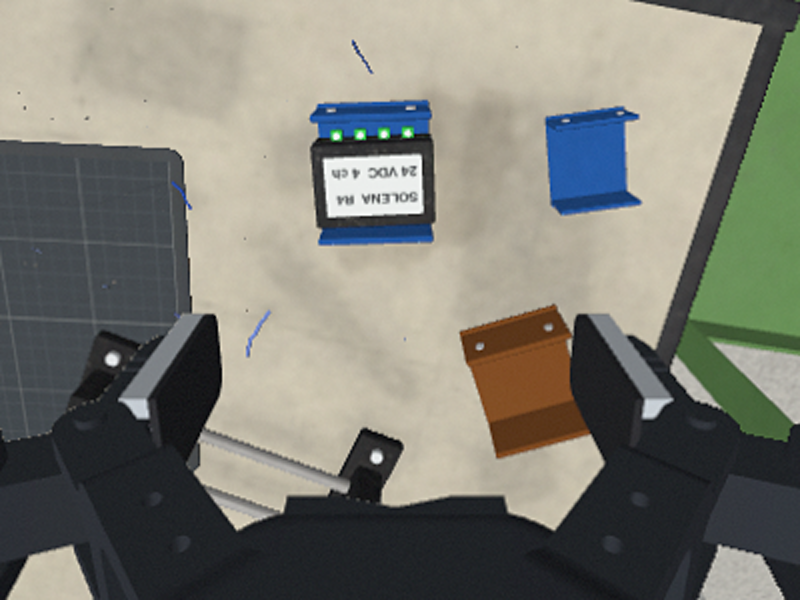

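Wrist view: the module's top-face corners (crop px) are (313,142), (433,137), (435,226) and (317,230), with the green terminals on the robot side. It matches the prediction from the top view to 2 px.

```bash
python3 - <<'E'
from h import *
d=load('w1')
P=p2w(d,np.array([(313,141),(433,137),(435,225),(317,229)])/2+[120,100],.029)
print(np.round(P,4)); A,B,C,D=P
print('len',np.linalg.norm(A-B),np.linalg.norm(C-D),'w',np.linalg.norm(B-C),np.linalg.norm(A-D))
e=lambda v:np.rad2deg(np.arctan2(v[1],v[0]))
print('yaw y',e(B-A),e(C-D),'yaw x+90',e(C-B)+90,e(D-A)+90)
yaw=np.mean([e(B-A),e(C-D)]);a=np.deg2rad(yaw-90);c=P.mean(0)-3e-3*np.array([np.cos(a),np.sin(a),0]);print('mid',c)
W=p2w(d,np.array([(312,106),(430,102),(433,240),(320,243)])/2+[120,100],.033);print('pocket walltop',W.round(4),W.mean(0))
to((c[0],c[1],.15),yaw); to((c[0],c[1],.004),yaw)
t=load('top0'); 
Q=p2w(t,np.array([(533,122),(650,98),(700,328),(585,355)])/4.2+150,.006);print('clamp',Q.round(4),[np.linalg.norm(Q[i]-Q[i-1]).round(4) for i in range(4)],e(Q[0]-Q[3]),e(Q[1]-Q[2]),Q.mean(0))
E
```

```text
[[0.4189 0.2049 0.029 ]
 [0.4068 0.2634 0.029 ]
 [0.4519 0.2731 0.029 ]
 [0.4644 0.213  0.029 ]]
len 0.05975634816530863 0.06137470804565313 w 0.046042806610007925 0.04619527726026784
yaw y 101.68539652395616 101.81232324277391 yaw x+90 102.10579324274607 100.09714137143446
mid [0.43257085 0.23799691 0.029     ]
pocket walltop [[0.4013 0.2026 0.033 ]
 [0.3897 0.2584 0.033 ]
 [0.4588 0.2731 0.033 ]
 [0.4703 0.2159 0.033 ]] [0.43002701 0.23750704 0.033     ]
t1.2 shift [ 0.0007 -0.0118  0.0017] rot [ 0.03 -0.   -1.75] pos [0.4313 0.2497 0.1517]
t1.2 shift [ 0.0007 -0.0118  0.1477] rot [ 0.03 -0.   -1.75] pos [0.4313 0.2497 0.1517]
clamp [[ 0.592   0.0057  0.006 ]
 [ 0.6092 -0.082   0.006 ]
 [ 0.4363 -0.1173  0.006 ]
 [ 0.4174 -0.0324  0.006 ]] [np.float64(0.1787), np.float64(0.0893), np.float64(0.1765), np.float64(0.087)] 12.293987395902944 11.53960726172174 [ 0.51373156 -0.0564792   0.006     ]
```

arm_command(commands=[0.001,-0.0118,0.002,0,0,-1.8,1,0.001,-0.0118,0.002,0,0,-1.8,1,0.001,-0.0118,0.04,0,0,-1.8,1,0.001,-0.0118,0.08,0,0,-1.8,1,0.001,-0.0118,0.11,0,0,-1.8,1,0.001,-0.0118,0.13,0,0,-1.8,1,0.001,-0.0118,0.13,0,0,-1.8,1,0.001,-0.0118,0.13,0,0,-1.8,1], force=40)

```text
t: 2.0
eef_pos: [0.4323, 0.2388, 0.0219]
tool_rot: [-0.0, -0.104, 0.995, 0.0]
contact_force: [0.8, -0.5, 0.0]
gripper_width: 0.999
grasp_force: 0.0
```

```bash
python3 - <<'E'
from h import *
shot('wrist','w2')
to((.432,.238,.003),101.7)
E
```

```text
t2.0 shift [ 0.0011 -0.0007  0.0196] rot [0.05 0.07 0.16] pos [0.4329 0.2389 0.0226]
```

View pics/w2.png

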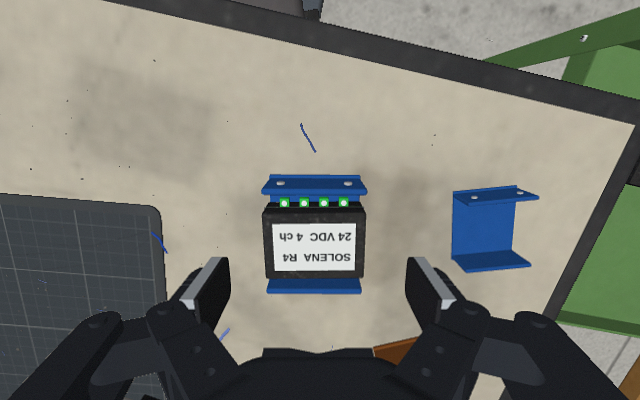

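The module sits centred between the open fingers (finger edges at columns 230 and 407, module 265–366).

arm_command(commands=[0,0,0.019,0,0,0,1,0,0,0.019,0,0,0,1,0,0,0.019,0,0,0,1,0,0,0.019,0,0,0,0.5,0,0,0.019,0,0,0,0.5,0,0,0.019,0,0,0,0.5,0,0,0.019,0,0,0,0.5,0,0,0.019,0,0,0,0.5], force=40)

```text
t: 2.85
eef_pos: [0.4325, 0.2375, 0.0027]
tool_rot: [0.0, -0.103, 0.995, 0.0]
contact_force: [-0.1, -0.5, 0.7]
gripper_width: 0.504
grasp_force: 0.0
```

```bash
python3 - <<'E'
from h import *
shot('wrist','w3'); to((.432,.238,.003),101.7)
E
```

```text
t2.9 shift [ 0.0003  0.0006 -0.0003] rot [0.   0.   0.12] pos [0.4325 0.2374 0.0027]
```

View pics/w3.png

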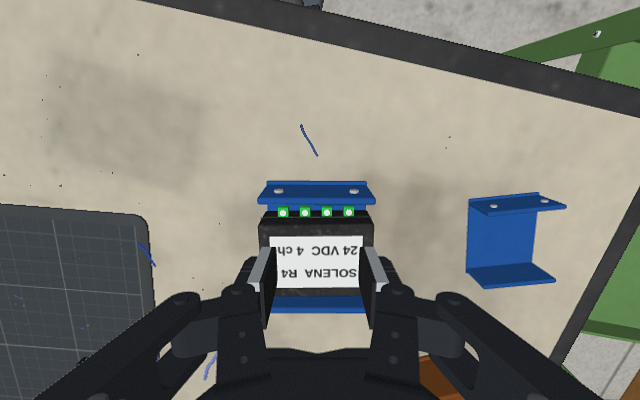

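```bash
python3 - <<'E'
from h import *
d=load('w3');o=get_obs();q=np.array(o['tool_rot']);r=R.from_quat(q[[1,2,3,0]])
for zz in(0,-.005,-.01,-.02,-.03,-.038):
  print(zz,[np.round(w2p(d,o['eef_pos']+r.apply([-s*.011,y,zz]))[0]) for y in(-.0212,-.031) for s in(-1,1)])
m=np.array([.432,.238]);a=np.deg2rad(11.7);Rz=np.array([[np.cos(a),-np.sin(a)],[np.sin(a),np.cos(a)]])
for x,y in((-.019,-.031),(-.019,.031),(.025,.031),(.025,-.031)): print(np.round(w2p(d,[*(m+Rz@[x,y]),.029])))
E
```

```text
0 [array([282., 220.]), array([283., 253.]), array([266., 220.]), array([268., 253.])]
-0.005 [array([281., 223.]), array([282., 256.]), array([265., 223.]), array([267., 257.])]
-0.01 [array([280., 226.]), array([282., 260.]), array([263., 226.]), array([265., 260.])]
-0.02 [array([278., 232.]), array([279., 268.]), array([260., 232.]), array([262., 268.])]
-0.03 [array([276., 240.]), array([277., 277.]), array([257., 240.]), array([259., 278.])]
-0.038 [array([273., 246.]), array([275., 286.]), array([253., 246.]), array([256., 286.])]
[[258. 222.]]
[[377. 222.]]
[[373. 296.]]
[[263. 295.]]
```

```bash
python3 - <<'E'
from h import *
d=load('w2');K=d['camera_matrix']
o=get_obs();d3=load('w3');q=np.array(o['tool_rot']);r=R.from_quat(q[[1,2,3,0]])
for y in(.0425,):
 for zz in(0,-.013,-.03,-.04,-.05): print(y,zz,[np.round(w2p(d3,o['eef_pos']+r.apply([x,-y,zz]))[0]) for x in(.011,-.011)])
i=cv2.imread('pics/w3.png'); cv2.imwrite('pics/w3c.png',cv2.resize(i[200:350,220:420],(800,600),interpolation=cv2.INTER_CUBIC))
E
```

```text
0.0425 0 [array([247., 220.]), array([250., 253.])]
0.0425 -0.013 [array([242., 228.]), array([245., 263.])]
0.0425 -0.03 [array([234., 240.]), array([238., 278.])]
0.0425 -0.04 [array([229., 248.]), array([233., 288.])]
0.0425 -0.05 [array([223., 257.]), array([227., 299.])]
```

View pics/w3c.png

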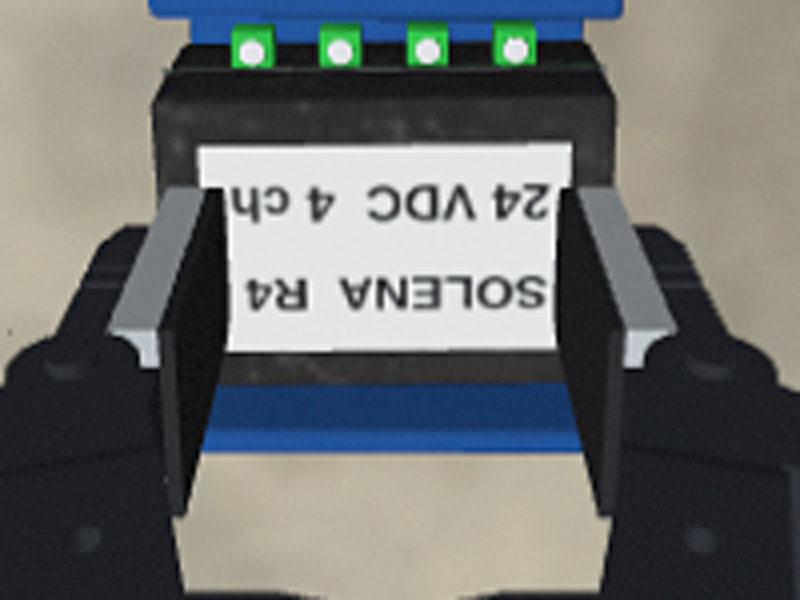

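The crop shows the closed fingers above the module, hiding its ends, with fingertips at about (275,247) and (367,247) original px. At that gap and pad width, the real fingertips are about 38 mm behind the reported TCP (50 mm when open). So I need to go about 35 mm lower than reported, in guarded steps.

arm_command(commands=[0,0,0,0,0,0,1,0,0,0,0,0,0,1,0,0,0,0,0,0,1,0,0,0,0,0,0,1,0,0,0.01,0,0,0,1,0,0,0.02,0,0,0,1,0,0,0.02,0,0,0,1])

```text
t: 3.6
eef_pos: [0.4313, 0.2367, -0.0191]
tool_rot: [-0.001, -0.103, 0.995, -0.001]
contact_force: [0.5, -1.6, -0.4]
gripper_width: 0.996
grasp_force: 0.0
```

```bash
python3 - <<'E'
from h import *
shot('wrist','w4'); shot('scene','s4'); to((.432,.238,-.032),101.7); o=get_obs(); print(o['contact_force'],o['gripper_width'])
a=cv2.imread('pics/w4.png')[180:350,180:460]; a=cv2.resize(a,(800,486)); cv2.imwrite('pics/w4c.png',a)
E
```

```text
t3.7 shift [-0.0002  0.0008  0.014 ] rot [-0.03 -0.08  0.12] pos [ 0.432   0.2372 -0.018 ]
[-0.19159929  0.50442739  0.68524958] 0.9974600935386371
```

The reported TCP is at z = -18 mm with no contact, so the offset is confirmed. I'll go lower and close.

arm_command(commands=[0,0,0.007,0,0,0,1,0,0,0.014,0,0,0,1,0,0,0.014,0,0,0,1,0,0,0.014,0,0,0,0.5,0,0,0.014,0,0,0,0.5,0,0,0.014,0,0,0,0.5,0,0,0.014,0,0,0,0.5,0,0,0.014,0,0,0,0.5], force=40)

```text
t: 4.5
eef_pos: [0.4327, 0.2376, -0.0311]
tool_rot: [0.0, -0.103, 0.995, 0.0]
contact_force: [0.3, -0.8, 3.7]
gripper_width: 0.716
grasp_force: 43.9
```

Gripped: opening 0.716, i.e. 61 mm, and 44 N. Next I'll choose the set-down spot.

```bash
python3 - <<'E'
from h import *
t=load('top0')
for p in((365,320),(345,200),(300,250),(300,340),(330,400),(390,390),(300,460)): print(p,p2w(t,np.array(p)/4.2+150,0)[0].round(3))
o=get_obs();print(o['q'].round(2)); to((.432,.238,.03),101.7); to((.45,.13,.03),101.7)
E
```

```text
(365, 320) [0.446 0.131 0.   ]
(345, 200) [0.536 0.147 0.   ]
(300, 250) [0.498 0.18  0.   ]
(300, 340) [0.431 0.179 0.   ]
(330, 400) [0.387 0.156 0.   ]
(390, 390) [0.394 0.112 0.   ]
(300, 460) [0.343 0.178 0.   ]
[-0.63  0.54  0.01  2.14 -0.01  0.46  1.16]
t4.5 shift [ 0.0005  0.0006 -0.0611] rot [0.01 0.03 0.11] pos [ 0.4327  0.2376 -0.0311]
t4.5 shift [ 0.005  -0.1088 -0.0611] rot [0.01 0.03 0.11] pos [ 0.4327  0.2376 -0.0311]
```

arm_command(commands=[0,0,-0.02,0,0,0,0.5,0,0,-0.05,0,0,0,0.5,0,0,-0.07,0,0,0,0.5,0,0,-0.07,0,0,0,0.5])

```text
t: 4.9
eef_pos: [0.4342, 0.2386, 0.041]
tool_rot: [0.002, -0.103, 0.995, 0.001]
contact_force: [1.5, -0.3, -0.6]
gripper_width: 0.716
grasp_force: 43.8
```

```bash
python3 - <<'E'
from h import *
d=load('w1')
for p in((310,320),(175,275),(222,315),(295,343)): print(p,p2w(d,p,0)[0].round(3),p2w(d,p,.08)[0].round(3))
o=get_obs();print(o['gripper_width'],o['grasp_force'])
to((.503,.178,.039),101.7);to((.503,.178,-.031),101.7)
E
```

```text
(310, 320) [0.609 0.269 0.   ] [0.548 0.261 0.08 ]
(175, 275) [0.573 0.096 0.   ] [0.521 0.131 0.08 ]
(222, 315) [0.621 0.158 0.   ] [0.557 0.177 0.08 ]
(295, 343) [ 0.648  0.256 -0.   ] [0.577 0.251 0.08 ]
0.7157649829785517 43.81450116634369
t4.9 shift [-0.0549 -0.0734  0.0021] rot [0.12 0.26 0.11] pos [0.4342 0.2386 0.041 ]
t4.9 shift [-0.0546 -0.0736  0.0721] rot [0.12 0.26 0.11] pos [0.4342 0.2386 0.041 ]
```

arm_command(commands=[-0.055,-0.0735,0,0,0,0,0.5,-0.055,-0.0735,0,0,0,0,0.5,-0.055,-0.0735,0,0,0,0,0.5,-0.055,-0.0735,0.03,0,0,0,0.5,-0.055,-0.0735,0.055,0,0,0,0.5,-0.055,-0.0735,0.065,0,0,0,0.5,-0.055,-0.0735,0.072,0,0,0,0.5,-0.055,-0.0735,0.072,0,0,0,0.5])

```text
t: 5.7
eef_pos: [0.501, 0.1769, -0.0336]
tool_rot: [-0.0, -0.103, 0.995, -0.0]
contact_force: [0.1, 0.0, -0.5]
gripper_width: 0.717
grasp_force: 44.6
```

```bash
python3 - <<'E'
from h import *
d=shot('scene','s5'); o=get_obs();print(o['gripper_width'],o['grasp_force'],o['contact_force'])
to((.503,.178,-.034),101.7)
E
```

```text
0.7137159067343402 44.62260961532593 [ 0.75354094  1.05340349 -0.57385399]
t5.8 shift [-0.0017  0.0006  0.0007] rot [0.01 0.01 0.13] pos [ 0.5014  0.1771 -0.0333]
```

arm_command(commands=[0,0,0.001,0,0,0,0.5,0,0,0.001,0,0,0,0.87,0,0,0.001,0,0,0,0.87,0,0,0.001,0,0,0,0.87,0,0,-0.02,0,0,0,0.87,0,0,-0.07,0,0,0,0.87,0,0,-0.1,0,0,0,1,0,0,-0.1,0,0,0,1])

```text
t: 6.55
eef_pos: [0.5046, 0.1781, 0.071]
tool_rot: [0.004, -0.103, 0.995, 0.001]
contact_force: [0.8, 1.0, -0.2]
gripper_width: 0.996
grasp_force: 0.0
```

arm_command(commands=[0,0,0,0,0,89,1,0,0,0,0,0,89,1,0,0,0,0,0,89,1,0,0,0,0,0,89,1,0,0,0,0,0,89,1,0,0,0,0,0,89,1,0,0,0,0,0,89,1,0,0,0,0,0,89,1])

```text
t: 7.35
eef_pos: [0.5008, 0.1765, 0.0659]
tool_rot: [-0.0, 0.479, 0.878, -0.001]
contact_force: [-0.1, 0.2, -0.2]
gripper_width: 1.001
grasp_force: 0.0
```

```bash
python3 - <<'E'
from h import *
for i in range(2): d=shot('wrist','w6')
to((.503,.178,.06),11.7); print(np.round(w2p(d,[.503,.178,.026])))
i=cv2.imread('pics/w6.png'); cv2.imwrite('pics/w6c.png',cv2.resize(i[100:400,120:520],(800,600),interpolation=cv2.INTER_CUBIC))
E
```

```text
t7.5 shift [-0.0001  0.0026  0.0059] rot [-0.07  0.04 21.31] pos [0.5008 0.1766 0.0659]
[[320. 218.]]
```

View pics/w6c.png

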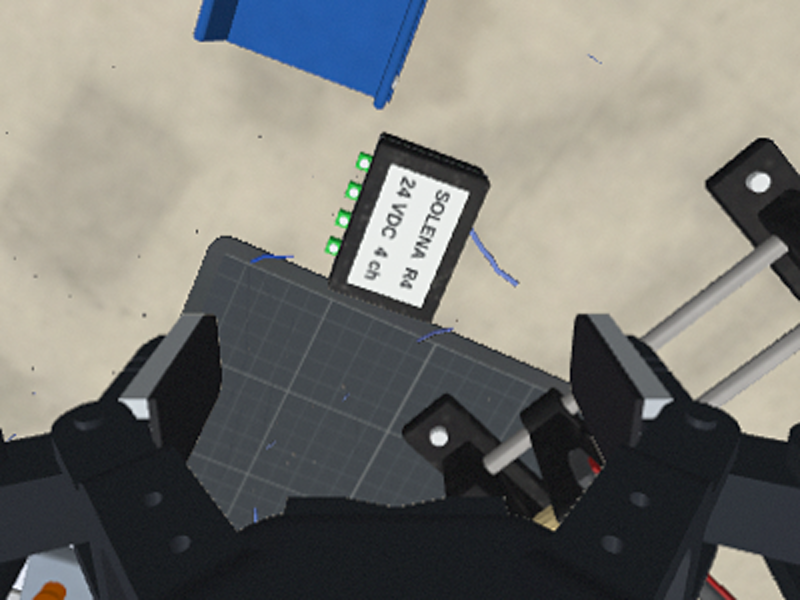

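Module lies flat on the bench by the mat edge, top corners (crop) ≈ (383,140), (490,185), (433,321), (331,280).

```bash
python3 - <<'E'
from h import *
d=load('w6');P=p2w(d,np.array([(383,140),(490,184),(433,321),(331,281)])/2+[120,100],.026);A,B,C,D=P
e=lambda v:np.rad2deg(np.arctan2(v[1],v[0]))
print(P.round(4),np.linalg.norm(A-B),np.linalg.norm(B-C),np.linalg.norm(C-D),np.linalg.norm(A-D),'yaw x',e(B-A),e(C-D),'y-90',e(A-D)-90,e(B-C)-90)
c=P.mean(0);print(c.round(4)); to((c[0],c[1],.06),11.7); to((c[0],c[1],-.022),11.7)
E
```

```text
[[0.4786 0.2053 0.026 ]
 [0.5204 0.2124 0.026 ]
 [0.5332 0.1549 0.026 ]
 [0.4907 0.1482 0.026 ]] 0.0423175391016236 0.05893747624752378 0.04305979817023795 0.05838254826450506 yaw x 9.693792147108608 8.998181433085058 y-90 11.877604032966786 12.576232775836658
[0.5057 0.1802 0.026 ]
t7.5 shift [0.0003 0.0061 0.0059] rot [-0.07  0.04 21.31] pos [0.5008 0.1766 0.0659]
t7.5 shift [0.0003 0.0062 0.0879] rot [-0.07  0.04 21.31] pos [0.5008 0.1766 0.0659]
```

arm_command(commands=[0,0.005,0,0,0,21.3,1,0,0.005,0,0,0,21.3,1,0,0.005,0.02,0,0,21.3,1,0,0.005,0.05,0,0,21.3,1,0,0.005,0.075,0,0,21.3,1,0,0.005,0.088,0,0,21.3,1,0,0.005,0.088,0,0,21.3,1,0,0.005,0.088,0,0,21.3,1], force=30)

```text
t: 8.25
eef_pos: [0.5059, 0.1794, -0.021]
tool_rot: [0.0, 0.631, 0.776, 0.0]
contact_force: [0.5, 0.4, -0.1]
gripper_width: 1.002
grasp_force: 0.0
```

arm_command(commands=[0,0,0,0,0,0,0.4,0,0,0,0,0,0,0.4,0,0,0,0,0,0,0.4,0,0,0,0,0,0,0.4,0,0,0,0,0,0,0.4,0,0,0,0,0,0,0.4])

```text
t: 8.85
eef_pos: [0.5054, 0.1797, -0.0203]
tool_rot: [-0.0, 0.631, 0.776, 0.0]
contact_force: [-3.0, 0.8, 8.6]
gripper_width: 0.509
grasp_force: 35.9
```

```bash
python3 - <<'E'
from h import *
d=shot('wrist','w7'); o=get_obs(); print(o['gripper_width']*85)
to((.505,.179,-.0225),11.7); print(o['q'].round(2))
i=cv2.imread('pics/w7.png'); a=cv2.resize(i[150:400,200:440],(576,600))
cv2.imwrite('pics/w7c.png',a)
E
```

```text
42.95859388156702
t8.9 shift [-0.0006 -0.0005  0.0022] rot [-0.01 -0.05  0.07] pos [ 0.5054  0.1797 -0.0203]
[-0.72  0.59  0.33  2.06 -0.36  0.55  0.08]
```

View pics/w7c.png

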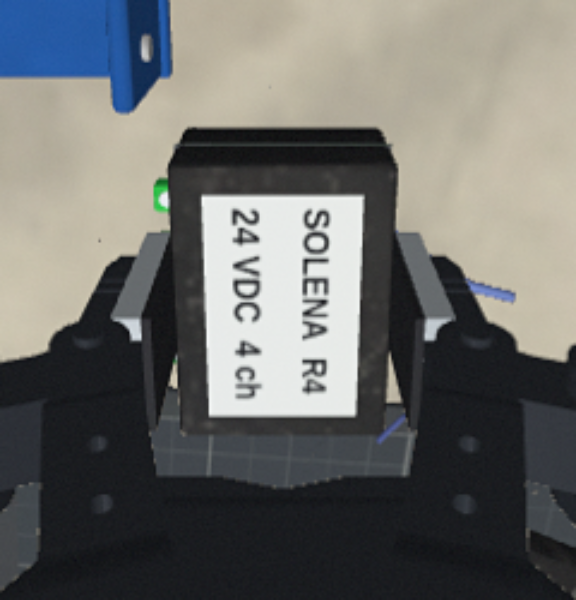

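The module is held squarely above the terminals at 43 mm. I'll lift, then carry it to a viewpoint over the clamp.

arm_command(commands=[0,0,-0.04,0,0,0,0.4,0,0,-0.09,0,0,0,0.4,0,0,-0.14,0,0,0,0.4,-0.04,-0.02,-0.17,0,0,-90,0.4,-0.08,-0.03,-0.17,0,0,-90,0.4,-0.12,-0.03,-0.17,0,0,-90,0.4,-0.16,-0.02,-0.17,0,0,-90,0.4,-0.2,0,-0.17,0,0,-90,0.4])

```text
t: 9.7
eef_pos: [0.5437, -0.0149, 0.1493]
tool_rot: [-0.0, 0.312, 0.95, 0.001]
contact_force: [0.6, 0.3, -0.2]
gripper_width: 0.505
grasp_force: 36.1
```

```bash
python3 - <<'E'
from h import *
read_camera('wrist')
to((.62,-.06,.15),101.7)
E
```

```text
t9.8 shift [-0.0793  0.0121  0.0007] rot [ -0.15   0.38 -47.79] pos [ 0.5488 -0.0231  0.1502]
```

arm_command(commands=[-0.079,0.012,0,0,0,-47.8,0.4,-0.079,0.012,0,0,0,-47.8,0.4,-0.079,0.012,0,0,0,-47.8,0.4,-0.079,0.012,0,0,0,-47.8,0.4,-0.079,0.012,0,0,0,-47.8,0.4,-0.079,0.012,0,0,0,-47.8,0.4,-0.079,0.012,0,0,0,-47.8,0.4])

```text
t: 10.45
eef_pos: [0.6148, -0.0512, 0.1488]
tool_rot: [0.0, -0.097, 0.995, 0.0]
contact_force: [-0.2, 0.1, -0.5]
gripper_width: 0.507
grasp_force: 36.1
```

```bash
python3 - <<'E'
from h import *
for i in range(3): shot('wrist','w8')
to((.62,-.06,.15),101.7);to((.60,-.37,.15),101.7)
E
```

```text
t10.6 shift [-0.0033 -0.0097 -0.0012] rot [-0.01  0.   -0.72] pos [ 0.6149 -0.0511  0.1488]
t10.6 shift [ 0.0754 -0.3102 -0.0012] rot [-0.01  0.   -0.72] pos [ 0.6149 -0.0511  0.1488]
```

arm_command(commands=[0.075,-0.31,0,0,0,0,0.4,0.075,-0.31,0,0,0,0,0.4,0.075,-0.31,0,0,0,0,0.4,0.075,-0.31,0,0,0,0,0.4,0.075,-0.31,0,0,0,0,0.4,0.075,-0.31,0,0,0,0,0.4,0.075,-0.31,0,0,0,0,0.4,0.075,-0.31,0,0,0,0,0.4])

```text
t: 11.4
eef_pos: [0.5991, -0.3748, 0.1486]
tool_rot: [-0.001, -0.093, 0.996, -0.001]
contact_force: [0.1, 0.2, -0.9]
gripper_width: 0.505
grasp_force: 36.1
```

```bash
python3 - <<'E'
from h import *
for i in range(3): d=shot('wrist','w9')
o=get_obs();print(o['eef_pos'].round(3),o['q'].round(2),np.round(w2p(d,[.524,-.38,.075])), np.round(w2p(load('w8'),[[.543,-.05,.006],[.462,-.067,.054]])))
c=cv2.imread('pics/w8.png');k=cv2.imread('pics/w9.png')
def blobs(im,name):
    h=cv2.cvtColor(im,cv2.COLOR_BGR2HSV)
    for n,lo,hi in(('yel',(22,120,120),(35,255,255)),('ora',(8,170,120),(18,255,255)),('red',(0,150,100),(6,255,255))):
        m=cv2.inRange(h,lo,hi); N,L,S,C=cv2.connectedComponentsWithStats(m)
        for i in range(1,N):
            if S[i,4]>25: print(name,n,S[i].tolist(),C[i].round(1))
blobs(c,'clamp');blobs(k,'knob')
E
```

```text
[ 0.602 -0.368  0.148] [ 0.28  0.58  0.27  1.54 -0.17  1.05  2.36] [[322. 108.]] [[332. 118.]
 [334.   8.]]
clamp yel [284, 0, 14, 162, 1286] [290.9  78.5]
clamp ora [324, 0, 18, 28, 382] [332.1  12.7]
clamp ora [631, 310, 9, 9, 46] [635.9 314.2]
clamp ora [591, 325, 49, 46, 367] [601.7 346.6]
clamp ora [580, 376, 60, 20, 331] [605.5 382.4]
clamp ora [436, 394, 29, 6, 133] [450.9 396.8]
clamp red [589, 268, 51, 63, 347] [615.2 299.5]
clamp red [32, 318, 15, 15, 138] [ 37.9 324.9]
knob yel [565, 87, 40, 141, 1030] [584.6 155.1]
knob yel [303, 123, 11, 15, 99] [307.8 129.9]
knob yel [91, 258, 71, 31, 1270] [126.  272.9]
knob yel [63, 284, 20, 14, 158] [ 71.7 290.6]
knob yel [81, 295, 5, 10, 29] [ 82.7 299.8]
knob red [302, 94, 28, 27, 457] [315. 107.]
knob red [76, 274, 8, 12, 30] [ 79.3 279.3]
knob red [161, 285, 13, 15, 94] [166.2 291.9]
```

```bash
python3 - <<'E'
from h import *
c=cv2.imread('pics/w8.png')[0:200,265:398];k=cv2.imread('pics/w9.png')
f=lambda a,s:cv2.resize(a,None,fx=s,fy=s,interpolation=cv2.INTER_CUBIC)
O=np.zeros((600,800,3),np.uint8)
a=f(c,3);O[:600,:399]=a[:600,:399]
a=f(k[80:150,276:356],5);O[:350,400:800]=a
a=f(k[70:195,220:420],2);O[350:600,400:800]=a
cv2.imwrite('pics/comp.png',O)
E
```

```text
(no output)
```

View pics/comp.png

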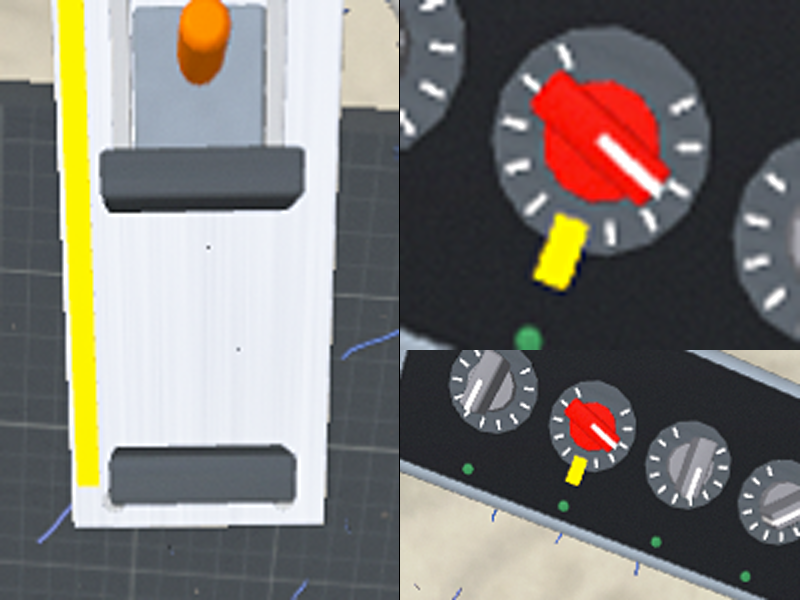

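Composite. The left panel has the clamp base end corners at (75,527) and (326,524), the moving jaw's inner top edge at row ≈198, and the post top at (205,24). In the knob panel the dial centre is (602,141), the pointer tip (662,192) and the yellow mark (560,252). The red knob is second from the left of the four.

```bash
python3 - <<'E'
from h import *
e=lambda v:np.rad2deg(np.arctan2(v[1],v[0]))
c=load('w8');k=load('w9')
f=lambda pts,z:p2w(c,np.array(pts)/3+[265,0],z)
B=f([(75,527),(326,524),(341,110),(57.5,110)],.006);print('base',B.round(4),'w',np.linalg.norm(B[0]-B[1]),'yaw',e(B[1]-B[0])-90,e(B[1]-B[2]),e(B[0]-B[3]))
yaw=np.mean([e(B[1]-B[0])-90,e(B[1]-B[2]),e(B[0]-B[3])]);a=np.deg2rad(yaw);X=np.array([np.cos(a),np.sin(a)]);Y=np.array([-X[1],X[0]])
O=(B[0]+B[1])[:2]/2-.06*X;print('clamp O',O.round(4),yaw)
loc=lambda P:np.c_[(P[:,:2]-O)@X,(P[:,:2]-O)@Y].round(4)
print('jaw in top',loc(f([(108,197),(298,197)],.036)),'fixed top',loc(f([(110,447),(295,447),(295,475),(110,475),(295,503),(110,503)],.036)),'post',loc(f([(205,24)],.054)),f([(205,24)],.054), 'mid-edges',loc(f([(57.5,110),(341,110)],.006)))
g=lambda pts,z:p2w(k,(np.array(pts)-[400,0])/5+[276,80],z)
D=g([(602,141)],.045)[0];T=g([(602,139)],.0745)[0];y=g([(560,252)],.0455)[0]
pt=g([(600,138),(662,192)],.0745)
bar=g([(548,88.5),(656,190)],.0745)
print('dial',D,'grip',T,'len',np.linalg.norm(bar[1]-bar[0]),'pointer yaw',e(pt[1]-pt[0]),e(bar[1]-bar[0]),'mark yaw',e(y-D),np.linalg.norm(y-D))
t=load('top0');Q=np.array([[.592,.0057],[.6092,-.082],[.4363,-.1173],[.4174,-.0324]]);print('top-derived corners local',loc(Q))
E
```

```text
base [[ 0.6099 -0.0816  0.006 ]
 [ 0.5919  0.0061  0.006 ]
 [ 0.4625 -0.0211  0.006 ]
 [ 0.4794 -0.1088  0.006 ]] w 0.089461092801539 yaw 11.585644455503271 11.865592008566226 11.778349951324767
clamp O [ 0.5421 -0.0499] 11.743195471798089
jaw in top [[-0.0435 -0.0282]
 [-0.0427  0.0272]] fixed top [[ 0.0287 -0.0298]
 [ 0.0295  0.0284]
 [ 0.0383  0.0286]
 [ 0.0375 -0.0301]
 [ 0.0473  0.0289]
 [ 0.0464 -0.0303]] post [[-0.0821 -0.0008]] [[ 0.46197046 -0.06745033  0.054     ]] mid-edges [[-0.0734 -0.0448]
 [-0.0721  0.0444]]
dial [ 0.52430127 -0.38419881  0.045     ] grip [ 0.52461376 -0.38407327  0.0745    ] len 0.022746988294380117 pointer yaw 61.28192466629325 59.11910318346161 mark yaw -10.681420752072736 0.020400858518903844
top-derived corners local [[ 0.0601  0.0443]
 [ 0.0591 -0.045 ]
 [-0.1173 -0.0444]
 [-0.1186  0.0426]]
```

```bash
python3 - <<'E'
from h import *
d=load('w7'); P=p2w(d,np.array([(171,165),(397,165),(384,433),(182,433)])/2.4+[200,150],.026)
a=np.deg2rad(11.7);y=np.array([np.cos(a),np.sin(a)]);x=np.array([-y[1],y[0]]);L=P[:,:2]-[.5054,.1797]
print('tool x,y of corners',np.c_[L@x,L@y].round(4),(L@x).mean(),(L@y).mean())
a=np.deg2rad(11.74);X=np.array([np.cos(a),np.sin(a)]);Y=np.array([-X[1],X[0]]);O=np.array([.5421,-.0499])
p=O-.005*X+.003*Y;print(p)
to((*p,.06),101.74)
E
```

```text
tool x,y of corners [[ 0.0296 -0.0199]
 [ 0.0296  0.0223]
 [-0.0303  0.0223]
 [-0.0303 -0.0203]] -0.00033992559929646796 0.001099174041976441
[ 0.53659418 -0.04798011]
t11.6 shift [0.0021 0.3261 0.0889] rot [ 0.09  0.02 -0.55] pos [ 0.6019 -0.3676  0.1484]
```

arm_command(commands=[0.002,0.326,0,0,0,-0.5,0.4,0.002,0.326,0,0,0,-0.5,0.4,0.002,0.326,0,0,0,-0.5,0.4,0.002,0.326,0,0,0,-0.5,0.4,0.002,0.326,0,0,0,-0.5,0.4,0.002,0.326,0,0,0,-0.5,0.4,0.002,0.326,0.04,0,0,-0.5,0.4,0.002,0.326,0.09,0,0,-0.5,0.4])

```text
t: 12.35
eef_pos: [0.5383, -0.0418, 0.0602]
tool_rot: [0.003, -0.107, 0.994, 0.002]
contact_force: [0.8, 0.0, -0.9]
gripper_width: 0.507
grasp_force: 36.1
```

```bash
python3 - <<'E'
from h import *
for i in range(4): read_camera('wrist')
to((.5366,-.048,.022),101.74)
E
```

```text
t12.6 shift [-0.0011  0.0014  0.0371] rot [ 0.01 -0.09 -0.06] pos [ 0.5359 -0.0496  0.0591]
```

arm_command(commands=[-0.001,0.0015,0,0,0,0,0.4,-0.001,0.0015,0.02,0,0,0,0.4,-0.001,0.0015,0.037,0,0,0,0.4,-0.001,0.0015,0.037,0,0,0,0.4])

```text
t: 12.95
eef_pos: [0.5374, -0.0491, 0.0223]
tool_rot: [0.0, -0.101, 0.995, -0.0]
contact_force: [0.3, 0.5, -1.2]
gripper_width: 0.509
grasp_force: 36.1
```

```bash
python3 - <<'E'
from h import *
for i in range(3): d=shot('wrist','w10')
to((.5366,-.048,-.0135),101.74); print(get_obs()['contact_force'])
# is label/strip as expected: strip rows & lateral check of jaws vs module ends by predicted pixels
a=np.deg2rad(11.74);X=np.array([np.cos(a),np.sin(a)]);Y=np.array([-X[1],X[0]]);O=np.array([.5421,-.0499])
h=cv2.cvtColor(cv2.imread('pics/w10.png'),cv2.COLOR_BGR2HSV);m=cv2.inRange(h,(22,120,120),(35,255,255));ys,xs=np.nonzero(m);ok=abs(ys-200)<200
P=p2w(d,np.c_[xs,ys][::50],.0065);print('strip local y',np.median((P[:,:2]-O)@Y),'x max',((P[:,:2]-O)@X).max())
m=cv2.inRange(h,(8,170,120),(18,255,255));N,L,S,C=cv2.connectedComponentsWithStats(m);print(S[1:][S[1:,4]>60].tolist(), w2p(d,[*(O-.0825*X),.054]).round())
E
```

```text
t13.1 shift [0.0019 0.0015 0.0371] rot [-0.04  0.17 -0.17] pos [ 0.5386 -0.0491  0.0236]
[-0.45858637  0.07401896 -1.1161005 ]
strip local y -0.040791134906295524 x max 0.014879957892568511
[[296, 84, 29, 31, 711]] [[312. 101.]]
```

arm_command(commands=[0.001,0.001,0.01,0,0,0,0.4,0.001,0.001,0.02,0,0,0,0.4,0.001,0.001,0.028,0,0,0,0.4,0.001,0.001,0.033,0,0,0,0.4,0.001,0.001,0.035,0,0,0,0.4,0.001,0.001,0.036,0,0,0,0.4,0.001,0.001,0.036,0,0,0,0.4])

```text
t: 13.8
eef_pos: [0.5357, -0.0479, -0.0142]
tool_rot: [-0.0, -0.101, 0.995, 0.0]
contact_force: [-0.7, -0.5, 0.1]
gripper_width: 0.503
grasp_force: 36.3
```

```bash
python3 - <<'E'
from h import *
for i in range(2): d=shot('wrist','w11')
to((.5366,-.048,-.0143),101.74); print(get_obs()['contact_force'])
E
```

```text
t13.9 shift [-0.0007 -0.0002  0.0001] rot [-0.   -0.   -0.14] pos [ 0.5359 -0.0479 -0.0142]
[-1.0359679   0.32394703  1.58639681]
```

arm_command(commands=[0,0,0,0,0,0,0.7,0,0,0,0,0,0,0.85,0,0,0,0,0,0,0.85,0,0,0,0,0,0,0.85,0,0,-0.03,0,0,0,0.85,0,0,-0.07,0,0,0,0.85,0,0,-0.1,0,0,0,0.85,0,0,-0.1,0,0,0,0.85])

```text
t: 14.7
eef_pos: [0.5391, -0.0481, 0.0897]
tool_rot: [0.004, -0.101, 0.995, -0.0]
contact_force: [0.1, -0.3, -0.1]
gripper_width: 0.847
grasp_force: 0.0
```

```bash
python3 - <<'E'
from h import *
for i in range(3): d=shot('wrist','w12')
a=np.deg2rad(11.74);X=np.array([np.cos(a),np.sin(a)]);Y=np.array([-X[1],X[0]]);O=np.array([.5421,-.0499])
im=cv2.imread('pics/w12.png');h=cv2.cvtColor(im,cv2.COLOR_BGR2HSV)
g=cv2.inRange(h,(45,120,80),(75,255,255));N,L,S,C=cv2.connectedComponentsWithStats(g)
for i in range(1,N):
    if S[i,4]>8: P=p2w(d,C[i],.0165)[0,:2]-O; print('green',C[i].round(),S[i,4],P@X,P@Y)
# label: bright low-sat blob near predicted module top
c0=w2p(d,[*(O-.005*X+.003*Y),.032])[0];print(c0)
b=cv2.inRange(h,(0,0,170),(180,60,255));N,L,S,C=cv2.connectedComponentsWithStats(b)
i=L[int(c0[1])-15:int(c0[1])+15,int(c0[0])-15:int(c0[0])+15];i=np.bincount(i[i>0]).argmax();print(S[i])
r=cv2.boxPoints(cv2.minAreaRect(np.argwhere(L==i)[:,::-1].astype(np.float32)));P=p2w(d,r,.032)[:,:2]-O;print(np.c_[P@X,P@Y].round(4),'mean',(P@X).mean(),(P@Y).mean())
to((.5366,-.048,.08),101.74)
E
```

```text
green [287. 185.] 21 -0.022424653990073012 -0.02185449242392035
green [287. 199.] 15 -0.010062166384056312 -0.0219025524966379
green [287. 213.] 18 0.002135007176234178 -0.022017540115610548
green [288. 226.] 15 0.013696944067796325 -0.021759527352071744
[316.57841285 210.70033671]
[ 298  183   40   59 2018]
[[-0.0276 -0.0113]
 [-0.0275  0.0189]
 [ 0.0212  0.0197]
 [ 0.0211 -0.0124]] mean -0.0031868891137588895 0.0037280650254306108
t14.8 shift [-0.0012 -0.0005  0.0052] rot [ 0.01 -0.04 -0.12] pos [ 0.5354 -0.0478  0.0852]
```

The module stands square in the clamp at local x ≈ -4 mm, y ≈ 0, terminals at y ≈ -22 mm. Next, grip the post.

arm_command(commands=[0.04,-0.003,0,0,0,0,0.6,0.076,-0.0045,0,0,0,0,0.5,0.076,-0.0045,0,0,0,0,0.5,0.076,-0.0045,0.04,0,0,0,0.5,0.076,-0.0045,0.07,0,0,0,0.5,0.076,-0.0045,0.088,0,0,0,0.5,0.076,-0.0045,0.094,0,0,0,0.5,0.076,-0.0045,0.094,0,0,0,0.5])

```text
t: 15.65
eef_pos: [0.4613, -0.0675, -0.0096]
tool_rot: [-0.002, -0.101, 0.995, 0.0]
contact_force: [0.3, 0.0, 0.1]
gripper_width: 0.5
grasp_force: 0.0
```

arm_command(commands=[0,0,0,0,0,0,0,0,0,0,0,0,0,0,0,0,0,0,0,0,0,0,0,0,0,0,0,0,0,0,0,0,0,0,0], force=20)

```text
t: 16.15
eef_pos: [0.4632, -0.068, -0.0076]
tool_rot: [0.001, -0.101, 0.995, -0.0]
contact_force: [-0.1, -2.1, 6.7]
gripper_width: 0.156
grasp_force: 20.7
```

```bash
python3 - <<'E'
from h import *
read_camera('wrist');o=get_obs(); print(o['gripper_width']*85,o['grasp_force'],o['contact_force'])
to((.462,-.0675,-.01),101.74)
E
```

```text
13.413455302230698 20.751626011915505 [-0.0339929  -1.71571149  7.41518175]
t16.2 shift [0.0012 0.0007 0.0025] rot [-0.04  0.11 -0.15] pos [ 0.4633 -0.068  -0.0075]
```

arm_command(commands=[-0.003,0,0,0,0,0,0,-0.006,0,0,0,0,0,0,-0.008,0,0,0,0,0,0,-0.009,0,0,0,0,0,0,-0.01,0,0,0,0,0,0,-0.01,0,0,0,0,0,0])

```text
t: 16.8
eef_pos: [0.4727, -0.066, -0.0076]
tool_rot: [0.001, -0.101, 0.995, -0.0]
contact_force: [-2.0, -1.6, 7.2]
gripper_width: 0.152
grasp_force: 20.9
```

arm_command(commands=[-0.0005,0,0,0,0,0,0,-0.001,0,0,0,0,0,0,-0.001,0,0,0,0,0,0,-0.001,0,0,0,0,0,0])

```text
t: 17.2
eef_pos: [0.4735, -0.0658, -0.0076]
tool_rot: [0.0, -0.101, 0.995, -0.0]
contact_force: [-1.7, -2.5, 7.9]
gripper_width: 0.158
grasp_force: 20.9
```

```bash
cat > jaw.py <<'E'
from h import *
d=shot('wrist','w13')
a=np.deg2rad(11.74);X=np.array([np.cos(a),np.sin(a)]);Y=np.array([-X[1],X[0]]);O=np.array([.5421,-.0499])
im=cv2.imread('pics/w13.png');h=cv2.cvtColor(im,cv2.COLOR_BGR2HSV)
g=cv2.inRange(h,(8,170,120),(18,255,255));print('ora',[p.tolist() for p in cv2.connectedComponentsWithStats(g)[2] if p[4]>50][1:])
g=cv2.inRange(h,(45,120,80),(75,255,255));N,L,S,C=cv2.connectedComponentsWithStats(g)
for i in range(1,N):
    if S[i,4]>5: P=p2w(d,C[i],.0165)[0,:2]-O; print('green',C[i].round(),S[i,4],P@X,P@Y)
o=get_obs();p=o['eef_pos'][:2]-O;print('tool local',p@X,p@Y,o['contact_force'].round(1),o['t'])
E
python3 jaw.py
```

```text
ora [[303, 241, 30, 59, 1442]]
tool local -0.07036930018556295 -0.0016515702224273836 [-1.1 -2.2  8.3] 17.25
```

arm_command(commands=[-0.0005,0,0,0,0,0,0,-0.001,0,0,0,0,0,0,-0.001,0,0,0,0,0,0])

```text
t: 17.55
eef_pos: [0.4745, -0.0656, -0.0076]
tool_rot: [0.0, -0.101, 0.995, -0.0]
contact_force: [-0.8, -2.8, 8.2]
gripper_width: 0.155
grasp_force: 20.9
```

arm_command(commands=[-0.0005,0,0,0,0,0,0,-0.001,0,0,0,0,0,0,-0.001,0,0,0,0,0,0])

```text
t: 17.85
eef_pos: [0.4754, -0.0654, -0.0076]
tool_rot: [0.0, -0.101, 0.995, -0.0]
contact_force: [-1.6, -2.0, 8.7]
gripper_width: 0.154
grasp_force: 20.9
```

arm_command(commands=[-0.0005,0,0,0,0,0,0,-0.001,0,0,0,0,0,0,-0.001,0,0,0,0,0,0])

```text
t: 18.15
eef_pos: [0.4753, -0.0654, -0.0076]
tool_rot: [-0.001, -0.101, 0.995, -0.0]
contact_force: [-5.4, -2.3, 12.1]
gripper_width: 0.159
grasp_force: 21.2
```

arm_command(commands=[-0.0005,0,0,0,0,0,0,-0.001,0,0,0,0,0,0,-0.001,0,0,0,0,0,0])

```text
t: 18.45
eef_pos: [0.4752, -0.0654, -0.0076]
tool_rot: [-0.001, -0.101, 0.995, 0.0]
contact_force: [-6.1, -2.7, 15.8]
gripper_width: 0.155
grasp_force: 21.5
```

```bash
python3 jaw.py; python3 - <<'E'
from h import *
t=shot('top','t13')
a=np.deg2rad(11.74);X=np.array([np.cos(a),np.sin(a)]);Y=np.array([-X[1],X[0]]);O=np.array([.5421,-.0499])
print(w2p(t,[[*(O),.032],[*(O-.071*X),.054]]).round(1))
E
```

```text
ora [[303, 241, 30, 59, 1438]]
tool local -0.06860302411637753 -0.0015912344131546654 [-6.2 -2.7 15.8] 18.5
[[294.3 193.3]
 [298.9 215. ]]
```

arm_command(commands=[0,0,0,0,0,0,0.5,0,0,0,0,0,0,0.5,0,0,0,0,0,0,0.5,0,0,-0.03,0,0,0,0.5,0,0,-0.08,0,0,0,0.5,-0.03,0,-0.12,0,0,0,0.5,-0.08,0,-0.12,0,0,0,0.5,-0.09,0,-0.12,0,0,0,0.5])

```text
t: 19.35
eef_pos: [0.5713, -0.044, 0.1138]
tool_rot: [0.004, -0.103, 0.995, 0.0]
contact_force: [-1.1, 0.8, -0.8]
gripper_width: 0.499
grasp_force: 0.0
```

```bash
python3 - <<'E'
from h import *
for i in range(3): d=shot('wrist','w14')
a=np.deg2rad(11.74);X=np.array([np.cos(a),np.sin(a)]);Y=np.array([-X[1],X[0]]);O=np.array([.5421,-.0499])
im=cv2.imread('pics/w14.png');h=cv2.cvtColor(im,cv2.COLOR_BGR2HSV)
g=cv2.inRange(h,(45,120,80),(75,255,255));N,L,S,C=cv2.connectedComponentsWithStats(g)
for i in range(1,N):
    if S[i,4]>8: P=p2w(d,C[i],.0165)[0,:2]-O; print('green',C[i].round(),P@X,P@Y)
g=cv2.inRange(h,(8,170,120),(18,255,255));N,L,S,C=cv2.connectedComponentsWithStats(g)
for i in range(1,N):
    if S[i,4]>80: print('ora',S[i].tolist())
print('expected post top',w2p(d,[[*(O+x*X),.054] for x in(-.073,-.071,-.069,-.067)]).round(1).tolist())
c0=w2p(d,[*(O+.003*Y),.032])[0];print(c0)
b=cv2.inRange(h,(0,0,170),(180,60,255));N,L,S,C=cv2.connectedComponentsWithStats(b)
i=L[int(c0[1])-15:int(c0[1])+15,int(c0[0])-15:int(c0[0])+15];i=np.bincount(i[i>0]).argmax();print(S[i])
r=cv2.boxPoints(cv2.minAreaRect(np.argwhere(L==i)[:,::-1].astype(np.float32)));P=p2w(d,r,.032)[:,:2]-O;print(np.c_[P@X,P@Y].round(4),'mean',(P@X).mean(),(P@Y).mean())
print(get_obs()['q'].round(2)); to((.5245,-.384,.12),101.74)
E
```

```text
green [293. 150.] -0.018654604901475094 -0.02153073403930162
green [  6. 156.] -0.014165643680153835 -0.27997928471646005
green [293. 164.] -0.00603249310923185 -0.021562630973894624
green [293. 176.] 0.00525920340983792 -0.021867978182606898
green [294. 190.] 0.017897897007369806 -0.021713508073059343
ora [307, 73, 19, 22, 313]
expected post top [[317.4, 78.5], [317.4, 81.5], [317.4, 84.5], [317.4, 87.5]]
[321.02443541 173.73943386]
[ 304  145   37   57 1818]
[[-0.0242 -0.0112]
 [-0.0241  0.0187]
 [ 0.0242  0.0197]
 [ 0.0242 -0.0119]] mean 1.4843584195071285e-05 0.0038328459494430295
[-0.2   0.41  0.22  1.91 -0.12  0.83  1.85]
t19.5 shift [ 0.1072 -0.3227 -0.0091] rot [ 0.01 -0.12 -0.09] pos [ 0.5643 -0.0463  0.1107]
```

The module is flush at local x = 0.0 mm, so the clamp holds it snugly. Next the knob: a turn of about 71°, with tool yaw -30° for the grip.

arm_command(commands=[0.107,-0.323,-0.02,0,0,131.7,0.5,0.107,-0.323,-0.02,0,0,131.7,0.5,0.107,-0.323,-0.02,0,0,131.7,0.5,0.107,-0.323,-0.02,0,0,131.7,0.5,0.107,-0.323,-0.02,0,0,131.7,0.5,0.107,-0.323,-0.02,0,0,131.7,0.5,0.107,-0.323,-0.02,0,0,131.7,0.5,0.107,-0.323,-0.02,0,0,131.7,0.5])

```text
t: 20.3
eef_pos: [0.5196, -0.3921, 0.1318]
tool_rot: [-0.0, 0.486, 0.874, -0.002]
contact_force: [-0.8, -0.7, -0.3]
gripper_width: 0.497
grasp_force: 0.0
```

```bash
python3 - <<'E'
from h import *
read_camera('wrist'); to((.5245,-.384,.13),-30)
E
```

```text
t20.4 shift [0.0017 0.0051 0.0009] rot [-1.700e-01  4.000e-02  6.167e+01] pos [ 0.5211 -0.3881  0.1309]
```

arm_command(commands=[0.0015,0.004,0,0,0,61.7,0.25,0.0015,0.004,0,0,0,61.7,0.25,0.0015,0.004,0,0,0,61.7,0.25,0.0015,0.004,0,0,0,61.7,0.25,0.0015,0.004,0,0,0,61.7,0.25,0.0015,0.004,0,0,0,61.7,0.25,0.0015,0.004,0,0,0,61.7,0.25,0.0015,0.004,0,0,0,61.7,0.25])

```text
t: 21.15
eef_pos: [0.5266, -0.3792, 0.1304]
tool_rot: [-0.002, 0.861, 0.509, -0.0]
contact_force: [0.8, -0.6, -0.3]
gripper_width: 0.248
grasp_force: 0.0
```

```bash
cat > knob.py <<'E'
from h import *
import sys
for i in range(3): d=shot('wrist',sys.argv[1])
e=lambda v:np.rad2deg(np.arctan2(v[1],v[0]))
im=cv2.imread(f'pics/{sys.argv[1]}.png');h=cv2.cvtColor(im,cv2.COLOR_BGR2HSV)
c0=w2p(d,[.5245,-.384,.07])[0]
roi=np.zeros(h.shape[:2],np.uint8);cv2.circle(roi,tuple(int(v) for v in c0),60,255,-1)
red=(cv2.inRange(h,(0,130,60),(8,255,255))|cv2.inRange(h,(172,130,60),(180,255,255)))&roi
yel=cv2.inRange(h,(22,120,100),(35,255,255))&roi
def cen(m): ys,xs=np.nonzero(m);return np.array([xs.mean(),ys.mean()]),len(xs)
print('pred',c0.round(1),'red',cen(red),'yel',cen(yel))
hull=cv2.convexHull(np.argwhere(red)[:,::-1].astype(np.int32));f=np.zeros_like(red);cv2.fillConvexPoly(f,hull,255)
wh=cv2.inRange(h,(0,0,150),(180,90,255))&cv2.erode(f,None)
n,L,S,C=cv2.connectedComponentsWithStats(wh)
if n>1:
  i=1+S[1:,4].argmax();pts=np.argwhere(L==i)[:,::-1].astype(np.float32);vx,vy,x,y=cv2.fitLine(pts,cv2.DIST_L2,0,.01,.01).ravel()
  P=p2w(d,[(x,y),(x+8*vx,y+8*vy)],.0745);ctr=np.array([.5245,-.384]);v=(P[1]-P[0])[:2]
  if v@(P[0][:2]-ctr)<0:v=-v
  print('white n',S[i,4],'mid',P[0].round(4),'pointer yaw',e(v),'via centre',e(P[0][:2]-ctr))
Y=p2w(d,cen(yel)[0],.0455)[0];print('mark',Y.round(4),'yaw',e(Y[:2]-[.5245,-.384]))
RP=p2w(d,cen(red)[0],.070)[0];print('red centroid',RP.round(4))
to((.5245,-.384,.019),-30)
E
python3 knob.py w15
```

```text
pred [317.  215.6] red (array([317.11909651, 212.36550308]), 487) yel (array([338.40776699, 200.38834951]), 103)
white n 41 mid [ 0.5287 -0.377   0.0745] pointer yaw 61.13634603434873 via centre 58.60632024090453
mark [ 0.5441 -0.3878  0.0455] yaw -11.048099829396824
red centroid [ 0.5259 -0.3816  0.07  ]
t21.3 shift [-0.0047 -0.0004  0.1121] rot [-0.08 -0.03  1.4 ] pos [ 0.5272 -0.3801  0.1311]
```

arm_command(commands=[-0.0036,0,0,0,0,1,0.25,-0.0036,0,0.03,0,0,1,0.25,-0.0036,0,0.06,0,0,1,0.25,-0.0036,0,0.08,0,0,1,0.25,-0.0036,0,0.08,0,0,1,0.25,-0.0036,0,0.08,0,0,1,0.25])

```text
t: 21.9
eef_pos: [0.5259, -0.3847, 0.0522]
tool_rot: [0.0, 0.865, 0.501, -0.0]
contact_force: [0.5, -1.0, 0.3]
gripper_width: 0.255
grasp_force: 0.0
```

```bash
python3 knob.py w16; python3 - <<'E'
from h import *
to((.525,-.383,.019),-29.5); print(get_obs()['contact_force'])
E
```

```text
pred [312.7 251.5] red (array([313.317, 244.782]), 1000) yel (array([342.57526882, 225.4516129 ]), 186)
white n 93 mid [ 0.5292 -0.3763  0.0745] pointer yaw 59.84498526337431 via centre 58.34620809988539
mark [ 0.5442 -0.3877  0.0455] yaw -10.726152623376564
red centroid [ 0.5269 -0.3806  0.07  ]
t22.1 shift [-0.0002 -0.0027  0.0343] rot [0.15 0.01 0.16] pos [ 0.5269 -0.3851  0.0533]
t22.1 shift [ 0.0009 -0.0027  0.0343] rot [ 0.15  0.01 -0.34] pos [ 0.5269 -0.3851  0.0533]
[ 0.43582061 -0.08336134  0.06115788]
```

arm_command(commands=[0,-0.0025,0.005,0,0,0,0.25,0,-0.0025,0.015,0,0,0,0.25,0,-0.0025,0.025,0,0,0,0.25,0,-0.0025,0.03,0,0,0,0.25,0,-0.0025,0.0335,0,0,0,0.25,0,-0.0025,0.0335,0,0,0,0.25,0,-0.0025,0.0335,0,0,0,0.25])

```text
t: 22.75
eef_pos: [0.5242, -0.383, 0.0181]
tool_rot: [0.0, 0.865, 0.501, -0.0]
contact_force: [0.8, -0.5, -1.7]
gripper_width: 0.25
grasp_force: 0.9
```

arm_command(commands=[0,0,0,0,0,0,0,0,0,0,0,0,0,0,0,0,0,0,0,0,0,0,0,0,0,0,0,0], force=20)

```text
t: 23.15
eef_pos: [0.5248, -0.3833, 0.0183]
tool_rot: [0.001, 0.865, 0.501, 0.0]
contact_force: [3.7, -3.7, -5.0]
gripper_width: 0.209
grasp_force: 19.5
```

```bash
python3 - <<'E'
from h import *
o=get_obs();print(o['gripper_width']*85,o['grasp_force'],o['contact_force'],o['torque'],o['q'].round(2)); to((.525,-.383,.019),-29.5)
E
```

```text
17.755988000120876 19.470221949450206 [ 3.71840543 -3.67911079 -4.97969264] [-0.67194222 -0.90185983  0.03267183] [ 0.04  0.77  0.73  1.79 -0.67  0.85  0.57]
t23.1 shift [ 0.0004  0.     -0.0007] rot [ 0.1   0.03 -0.33] pos [ 0.5248 -0.3833  0.0183]
```

The opening is 17.8 mm instead of 8 mm, so the tips are on the skirt. Open, raise 7 mm and close again.

arm_command(commands=[0,0,0,0,0,0,0.28,0,0,0,0,0,0,0.28,0,0,-0.007,0,0,0,0.28,0,0,-0.007,0,0,0,0.28,0,0,-0.007,0,0,0,0,0,0,-0.007,0,0,0,0,0,0,-0.007,0,0,0,0,0,0,-0.007,0,0,0,0])

```text
t: 23.95
eef_pos: [0.5248, -0.3834, 0.0257]
tool_rot: [0.001, 0.865, 0.501, 0.0]
contact_force: [3.2, -1.6, 3.7]
gripper_width: 0.084
grasp_force: 26.4
```

```bash
python3 - <<'E'
from h import *
o=get_obs();print(o['gripper_width']*85,o['grasp_force'],o['contact_force'],o['torque']); to((.525,-.383,.026),-29.5)
E
```

```text
7.1515832863233815 26.443255841732025 [ 3.19942646 -1.59792414  3.65536743] [-0.30385431 -0.53294144  0.02030082]
t23.9 shift [ 0.0005 -0.     -0.0003] rot [ 0.1   0.01 -0.34] pos [ 0.5248 -0.3834  0.0257]
```

arm_command(commands=[0,0,0,0,0,8,0,0,0,0,0,0,16,0,0,0,0,0,0,24,0,0,0,0,0,0,32,0,0,0,0,0,0,40,0,0,0,0,0,0,48,0,0,0,0,0,0,56,0,0,0,0,0,0,60,0])

```text
t: 24.75
eef_pos: [0.526, -0.3855, 0.0258]
tool_rot: [0.003, 1.0, -0.001, 0.002]
contact_force: [6.3, -8.2, -4.0]
gripper_width: 0.084
grasp_force: 25.5
```

arm_command(commands=[0,0,0,0,0,6,0,0,0,0,0,0,11,0,0,0,0,0,0,11,0,0,0,0,0,0,11,0])

```text
t: 25.15
eef_pos: [0.526, -0.3859, 0.0258]
tool_rot: [0.003, 0.996, -0.095, 0.002]
contact_force: [7.0, -10.0, -4.0]
gripper_width: 0.085
grasp_force: 25.4
```

```bash
python3 - <<'E'
from h import *
o=get_obs();print(o['gripper_width']*85,o['grasp_force'],o['contact_force'],o['torque']); to((.525,-.383,.026),-100.9)
E
```

```text
7.235999104405742 25.38768857717514 [ 6.99688134 -9.95669723 -4.01235831] [-2.0038143  -1.5312737  -0.00219061]
t25.1 shift [-0.0015 -0.0027 -0.0002] rot [ 0.34 -0.26  0.04] pos [ 0.526  -0.3859  0.0258]
```

arm_command(commands=[0,0,0,0,0,0,0.2,0,0,0,0,0,0,0.2,0,0,-0.005,0,0,0,0.2,0,0,-0.03,0,0,0,0.2,0,0,-0.07,0,0,0,0.2,0,0,-0.1,0,0,0,0.2,0,0,-0.1,0,0,0,0.2])

```text
t: 25.85
eef_pos: [0.5251, -0.3849, 0.1298]
tool_rot: [0.002, 0.995, -0.095, 0.003]
contact_force: [-0.3, -0.3, -0.6]
gripper_width: 0.198
grasp_force: 0.0
```

```bash
python3 knob.py w17
```

```text
pred [320.1 210.7] red (array([320.83730159, 207.48611111]), 504) yel (array([320.5, 179.5]), 112)
white n 55 mid [ 0.5318 -0.3861  0.0745] pointer yaw -11.483910578689612 via centre -15.921004286355524
mark [ 0.5443 -0.3883  0.0455] yaw -12.216715160645537
red centroid [ 0.527 -0.385  0.07 ]
t26.0 shift [0.0012 0.0019 0.1057] rot [-8.000e-02 -1.000e-02 -7.083e+01] pos [ 0.5237 -0.3821  0.1247]
```

Pointer direction is -11.5° and the mark -11 to -12°, well inside ±8.6°. The robot is clear, so I'm handing in.

```bash
python3 -c "
from station import hand_in; print(hand_in())"
```

```text
the job is handed in; nothing more can be done
None
```

The job is handed in, though the interface returned no verdict: the module measured flush and square in the closed clamp with its terminals on the yellow-strip side, the red knob measured within about 1.5° of the yellow mark, and I saw no sign of touching the grey knobs or loose items, though I took no final picture of them.

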